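# Settle a whirler's bearing and fit the socket to its nut

## Robot

A 6-joint arm with a two-finger parallel gripper is mounted at the origin on a cart in front of the work surface, level with it; the furniture and walls round the work are solid. World frame = base frame: x ahead of the robot, y to its left, z up, the work surface at z = 0. Lengths are in m, angles in rad, forces in N, time in s.
With the tool pointing down it reaches from about 0.3 to 0.875 m from the base axis. Payload 6.4 kg.
Tool frame: the origin (TCP) lies midway between the tips of the shut fingers; the grasp point (between the pads) lies 19 mm behind it; z points along the fingers, y is the direction in which the jaws open and shut (so a half turn about z gives the same grasp; the last joint's range is limited). The gripper opens to 85 mm and grips with 20 to 120 N. Pads are 22 mm wide; open, the fingers measure 114 mm over their backs; the gripper's body (76 mm by 85 mm) begins 54 mm behind the grasp point. The pads swing forward as they close: fully open they stand 13 mm farther back than shut.
Start: joints at [1.14, 0.181, 1.607, -0, 1.354, -0.206], TCP at [0.128, 0.561, 0.231] pointing down, gripper open.
Joint ranges: [-2.99, 2.99], [-0.89, 2.07], [0.3, 2.58], [-1.14, 4.28], [0, 2.63], [-3.12, 3.12]. Speed limits (rad/s): [2.57, 2.57, 3.01, 3.14, 3.14, 3.14].

## Interface

Orientations are given as a rotation vector (axis times angle).
In Python, from station import observe, read_camera, calibration, hand_in gives the robot as it stands.
- The arm moves only by the shell command python3 -m creep 'ROWS' [OPENING] [FORCE]. ROWS is JSON, one flat list of numbers, 4 for each row, row after row: the shift along the world's x, y, z as a fraction of full scale, then the turn about the world's z as a fraction of full scale. A call has 1 to 20 rows; each row shifts and turns the commanded pose from where the row before left it; what a row does not reach is not made up. Full scale, the value 1, is 0.03 m for a shift and 0.12 rad for a turn. A row lasts 1/12 s, in which the tool goes at most 41.7 mm and 7.16 degrees, less where a joint would pass 70% of its speed; a pose out of reach is approached as far as the arm can. A call with a number of a shift or a turn outside -1 to 1 is refused whole. A call with a gripper value outside its range is refused whole. OPENING is the opening, from -1 (shut) to 1 (fully open), set as the call begins (- or left out, the last holds). The fingers move at their own pace and stop on an object; FORCE is the grip in N (left out, the last holds). Time passes only in rows, so rows that do not move let the fingers close. It gives the time, the measured TCP pose, the force and the opening at its end, in the units of the state.
- observe(): the state, without advancing time (a new reading comes with each control period).
- read_camera(name): name is "scene" or "side" or "wrist"; returns the picture (420x560x3 uint8, red, green, blue); there is no depth.
- calibration(name): a dict with "fx", "fy", "cx", "cy" (pixels), "extrinsics" (4x4, takes a point from camera to world coordinates). Camera axes: x right, y down, z forward; pixel columns grow to the right and rows downward; lengths in m; the calibration is good to about 2 mm. A picture is of the moment at which its call begins: read the wrist's pose just before it. calibration takes no time and is no camera call; for the wrist camera it gives the pose at the moment of the call.
- hand_in(): hands the job in, once; it reports no verdict.
The state is a dict: "t": time; "q": joint angles; "joint_velocities": joint speeds; "joint_efforts": joint torques, N m; "ee_pos": TCP position; "tcp_rot": TCP orientation; "force": force on the tool from outside, world axes, zero at the start; "ft_torque": the same for the moment, N m; "width": opening from 0.0 (shut) to 1.0 (fully open).
Only numpy, scipy, OpenCV 4.12 (cv2) and the standard library are available. Lean on these libraries where they do the work, as an engineer would, in place of code of your own. Each camera call takes 0.05 s, during which the arm holds its last target.

## Task

The spindle nut of the bench whirler at the front of the table is about to be tightened. First push that whirler's head round by hand through at least one full turn, either way, so that its bearing settles; then try the sockets from the tray on its hex nut, putting any that is wrong back in the tray, until you have the one that fits snugly (not too small, not loose) pushed fully home, upright. Finish while still gripping that socket on the nut, with the other two in the tray and the jar, mug and calipers left alone.

Things in the scene. Friction and masses are not known exactly. Their poses are not given: they have to be found in the camera images.
- whirler_1: foot, bolted down, of whirler 1 of two alike bench whirlers (mould turntables), 220 mm across, 104 mm high. One stands at the front of the table, one is parked at the back right; they may be swapped. Origin: under its centre, on the spindle axis. The spindle, a 50 mm washer and the hex nut belong to this body and never turn; two opposite flats of the nut face its +x and -x, the others every 60 degrees
- nut1 (a point): centre of the washer face (77 mm above the table) under the nut of whirler 1, on the spindle axis. Nut: 16 mm high, top chamfered 4 mm down; a 13 mm thread end rises 21 mm above the washer. A socket is fully home when its mouth rests on the washer. One whirler's nut is 24 mm across flats, the other's 30 mm; which has which is not told: look or try
- head1 (a joint): turning angle of whirler 1's head, rad, 0 at the start, positive counter-clockwise from above, no end stops; turns with about 1 N pushed at a mould stop and stays where it is left
- stop1 (a point): top centre of one of the three mould stops on whirler 1's head: upright round steel posts 16 mm thick, 88 mm from the spindle axis, 120 degrees apart, from the head's face (68 mm above the table) up to 104 mm, each on a block 34 mm (radially) x 24 mm x 7 mm high. The head can be pushed round by a stop; only the washer and nut stand inside their circle
- whirler_2: foot, bolted down, of whirler 2 of two alike bench whirlers (mould turntables), 220 mm across, 104 mm high. One stands at the front of the table, one is parked at the back right; they may be swapped. Origin: under its centre, on the spindle axis. The spindle, a 50 mm washer and the hex nut belong to this body and never turn; two opposite flats of the nut face its +x and -x, the others every 60 degrees
- nut2 (a point): centre of the washer face (77 mm above the table) under the nut of whirler 2, on the spindle axis. Nut: 16 mm high, top chamfered 4 mm down; a 13 mm thread end rises 21 mm above the washer. A socket is fully home when its mouth rests on the washer. One whirler's nut is 24 mm across flats, the other's 30 mm; which has which is not told: look or try
- head2 (a joint): turning angle of whirler 2's head, rad, 0 at the start, positive counter-clockwise from above, no end stops; turns with about 1 N pushed at a mould stop and stays where it is left
- stop2 (a point): top centre of one of the three mould stops on whirler 2's head: upright round steel posts 16 mm thick, 88 mm from the spindle axis, 120 degrees apart, from the head's face (68 mm above the table) up to 104 mm, each on a block 34 mm (radially) x 24 mm x 7 mm high. The head can be pushed round by a stop; only the washer and nut stand inside their circle
- socket_s: the smallest of three steel sockets: round body 30 mm across, 44 mm high, hexagonal mouth below (20 mm across flats, 24 mm deep); above it a 20 x 20 mm square shank up to 84 mm to hold it by. Origin: centre of the mouth's rim, z up; two mouth flats face +-x, shank faces +-x and +-y. Stands mouth down on the tray's floor, about 88 mm from the next; places vary. 0.13 to 0.3 kg
- socket_m: the middle one of three steel sockets: round body 37.5 mm across, 44 mm high, hexagonal mouth below (26.1 mm across flats, 24 mm deep); above it a 20 x 20 mm square shank up to 84 mm to hold it by. Origin: centre of the mouth's rim, z up; two mouth flats face +-x, shank faces +-x and +-y. Stands mouth down on the tray's floor, about 88 mm from the next; places vary. 0.13 to 0.3 kg
- socket_l: the largest of three steel sockets: round body 44.5 mm across, 44 mm high, hexagonal mouth below (32.1 mm across flats, 24 mm deep); above it a 20 x 20 mm square shank up to 84 mm to hold it by. Origin: centre of the mouth's rim, z up; two mouth flats face +-x, shank faces +-x and +-y. Stands mouth down on the tray's floor, about 88 mm from the next; places vary. 0.13 to 0.3 kg
- tray: shallow wooden tray with the sockets, 110 x 290 x 20 mm, walls and floor 6 mm thick, fixed; origin under its centre, long side along its y
- jar: plain jar with a grey lid, 50 mm across, 72 mm high, a bystander at the table's front; origin at the centre of its underside
- mug: white mug, 79 mm across, 89 mm high, a bystander behind the work; origin at the middle of its underside, handle included
- calipers: outside calipers lying flat, 118 x 154 x 14 mm, a bystander at the left; origin under their middle
Mind the look-alikes: they are no part of the job. Leave any brown look-alike of the socket_l alone.

How it is judged:
By the outcome, as a careful person would: the job done as asked, in the order asked, and still so for the second after the job is handed in, while the arm keeps its last pose, push and grip.
It also fails if it takes over 72 s, if anything falls off the work surface, if the arm or the gripper's body presses on something with over 40 N, if the wrist force passes 120 N, or if a joint passes its speed limit or range.

## Working session

There is one attempt and no reset: what is moved stays moved. The work goes in short steps, Python scripts to look and compute and a shell command to move; the robot and the scene stay as the last step left them, time stands still between calls to the robot, and variables do not carry over. Pictures are saved under pics/ and viewed, and the job is handed in when it is done.

```bash
ls; mkdir -p pics
python3 - <<'E'
from station import *
import cv2
o=observe();print(o)
for n in ["scene","side","wrist"]:
    im=read_camera(n);cv2.imwrite(f"pics/{n}0.png",im[:,:,::-1]);c=calibration(n);print(n,c)
E
```

```text
pics
{'t': 0.0, 'q': array([ 1.13969232e+00,  1.81534121e-01,  1.60797338e+00, -7.75041901e-06,
        1.35379000e+00, -2.06302993e-01]), 'joint_velocities': array([0.00027043, 0.00135833, 0.00195431, 0.00077347, 0.00104102,
       0.00041635]), 'joint_efforts': array([ 1.99375005e-03, -4.44883740e+01, -3.51331544e+01, -6.56030784e-05,
        9.05100169e-03,  1.81128691e-06]), 'ee_pos': array([0.12793452, 0.56004132, 0.23040477]), 'tcp_rot': array([-3.52311700e-01, -3.12124389e+00,  2.54640379e-03]), 'force': array([ 0.56829771, -0.05484449, -0.99482209]), 'ft_torque': array([-0.07168548,  0.00860589,  0.01848739]), 'width': 0.9962379795995031}
scene {'fx': 399.7771162558833, 'fy': 399.7771162558833, 'cx': 278.8620501873072, 'cy': 211.1485949749876, 'extrinsics': array([[ 0.6470325 , -0.56168144,  0.51561896, -0.05340004],
       [-0.76224287, -0.4602832 ,  0.45511007, -0.47295757],
       [-0.01829613, -0.68749788, -0.72595586,  0.92862321],
       [ 0.        ,  0.        ,  0.        ,  1.        ]])}
side {'fx': 454.55852631532247, 'fy': 454.55852631532247, 'cx': 284.4015003331475, 'cy': 204.06348264884556, 'extrinsics': array([[-0.99745671, -0.0562646 ,  0.04375403,  0.47081392],
       [-0.0667096 ,  0.52078887, -0.85107507,  1.37078667],
       [ 0.02509879, -0.85182935, -0.52321774,  0.91277493],
       [ 0.        ,  0.        ,  0.        ,  1.        ]])}
wrist {'fx': 326.09356156120026, 'fy': 326.09356156120026, 'cx': 285.31935207795954, 'cy': 201.84341521131253, 'extrinsics': array([[ 0.22300049,  0.92160817,  0.31766202,  0.04607046],
       [ 0.97481649, -0.21019386, -0.07450741,  0.578467  ],
       [-0.00189603,  0.32627736, -0.94527218,  0.37201175],
       [ 0.        ,  0.        ,  0.        ,  1.        ]])}
```

View pics/scene0.png

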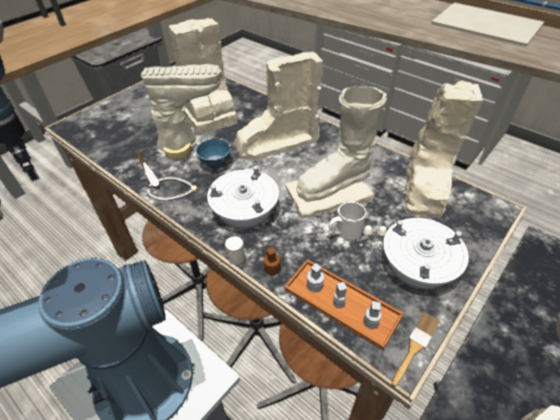

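View pics/side0.png

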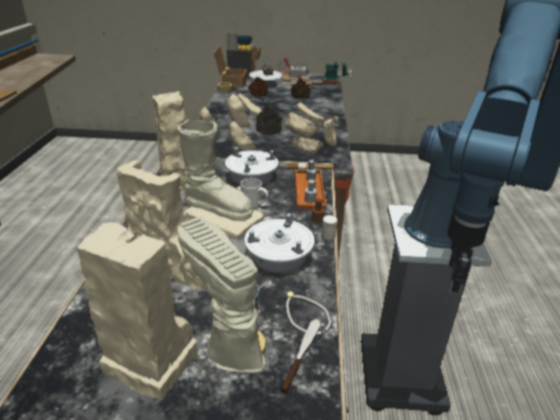

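View pics/wrist0.png

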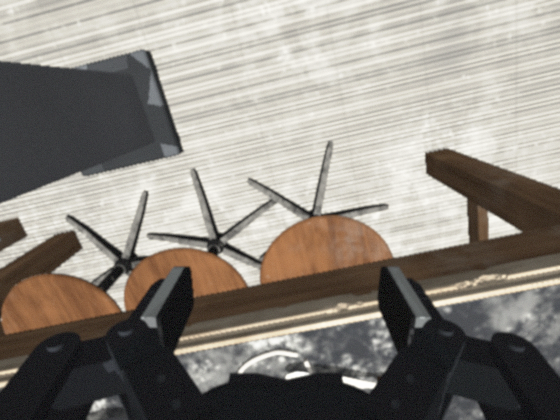

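The scene camera shows the front whirler with its nut at about (243,189) and the other at (427,246). The tray has sockets at (316,275), (341,293) and (374,314), with the brown look-alike at (272,262), the jar at (235,250) and the mug at (350,221).

```bash
cat > h.py <<'E'
import numpy as np, cv2
from station import *
def ray(c,u,v):
    E=np.array(c["extrinsics"]);d=E[:3,:3]@np.array([(u-c["cx"])/c["fx"],(v-c["cy"])/c["fy"],1]);return E[:3,3],d/np.linalg.norm(d)
def onz(c,u,v,z):
    o,d=ray(c,u,v);return o+d*(z-o[2])/d[2]
def proj(c,p):
    E=np.array(c["extrinsics"]);q=E[:3,:3].T@(np.array(p)-E[:3,3]);return np.array([c["fx"]*q[0]/q[2]+c["cx"],c["fy"]*q[1]/q[2]+c["cy"]])
def snap(n,name,crop=None,s=1):
    c=calibration(n);im=read_camera(n)[:,:,::-1].copy()
    cv2.imwrite(f"pics/{name}_raw.png",im)
    if crop: 
        x0,y0,x1,y1=crop; im=im[y0:y1,x0:x1]
    if s!=1: im=cv2.resize(im,None,fx=s,fy=s,interpolation=cv2.INTER_CUBIC)
    cv2.imwrite(f"pics/{name}.png",im);return c
E
python3 - <<'E'
from h import *
c=calibration("scene");s=calibration("side")
for n,u,v,z in [("nutF",243,188,.098),("nutB",427,245,.098),("s1",317,268,.09),("s2",341,288,.09),("s3",375,306,.09),("jar",235,243,.072),("brown",272,252,.08),("mug",352,210,.089),("cal",172,188,0)]:
    p=onz(c,u,v,z);print(n,p.round(3),np.hypot(*p[:2]).round(3))
for n,u,v,z in [("nutF",280,234,.098),("nutB",252,158,.098)]:
    print(n,onz(s,u,v,z).round(3))
im=cv2.imread("pics/scene0.png")
a=cv2.resize(im[150:350,190:480],None,fx=2.7,fy=2.7,interpolation=cv2.INTER_CUBIC);cv2.imwrite("pics/z1.png",a)
im=cv2.imread("pics/side0.png")
a=cv2.resize(im[140:280,200:360],None,fx=4.2,fy=4.2,interpolation=cv2.INTER_CUBIC);cv2.imwrite("pics/z2.png",a)
E
```

```text
nutF [0.541 0.195 0.098] 0.575
nutB [ 0.69  -0.333  0.098] 0.766
s1 [ 0.452 -0.151  0.09 ] 0.477
s2 [ 0.442 -0.231  0.09 ] 0.499
s3 [ 0.452 -0.32   0.09 ] 0.554
jar [0.386 0.079 0.072] 0.395
brown [ 0.423 -0.024  0.08 ] 0.424
mug [ 0.68  -0.107  0.089] 0.689
cal [0.458 0.461 0.   ] 0.65
nutF [0.541 0.223 0.098]
nutB [ 0.695 -0.299  0.098]
```

View pics/z1.png

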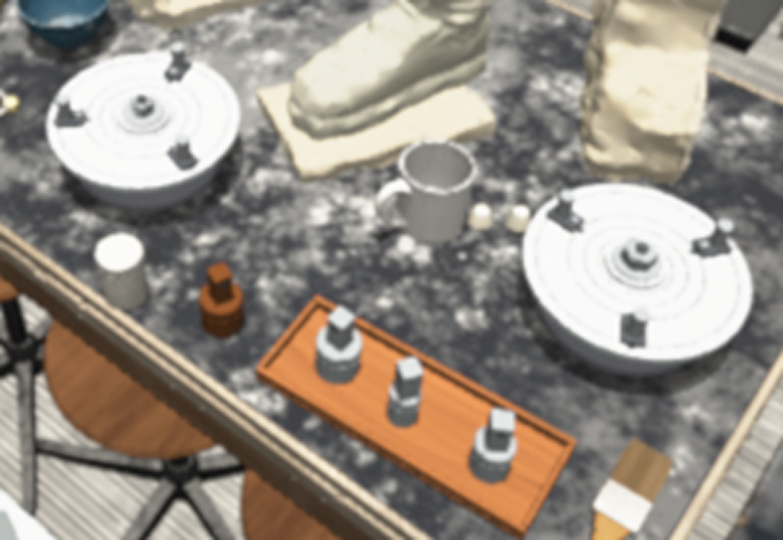

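View pics/z2.png

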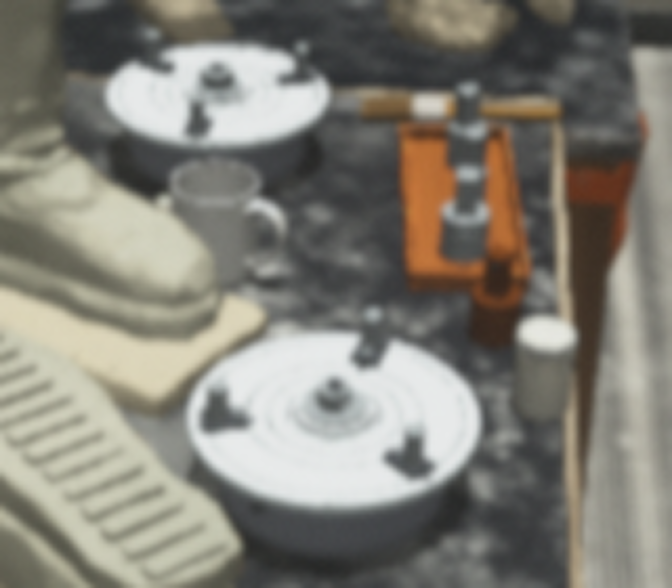

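Run:
```python
from h import *
c=calibration("scene");s=calibration("side")
def tri(a,b):
    o1,d1=ray(c,*a);o2,d2=ray(s,*b)
    A=np.c_[d1,-d2];t=np.linalg.lstsq(A,o2-o1,rcond=None)[0];p=o1+d1*t[0];q=o2+d2*t[1];return (p+q)/2,np.linalg.norm(p-q)
print(tri((243,187.5),(279.8,232.2)));print(tri((427,244),(251.5,157)))
# sanity: TCP in images? tray corners
for uv in [(190+320/2.7,150+298/2.7),(190+575/2.7,150+441/2.7),(190+522/2.7,150+532/2.7),(190+260/2.7,150+372/2.7)]: print(onz(c,*uv,.02).round(3))
im=cv2.imread("pics/scene0.png");E=0
def ell(im,box):
    x0,y0,x1,y1=box;sub=im[y0:y1,x0:x1];m=(sub.min(2)>200).astype(np.uint8)
    k,_=cv2.findContours(m,cv2.RETR_EXTERNAL,cv2.CHAIN_APPROX_NONE);k=max(k,key=cv2.contourArea);k=cv2.convexHull(k)
    e=cv2.fitEllipse(k);return (e[0][0]+x0,e[0][1]+y0),e[1]
print(ell(im,(195,160,290,235)),ell(im,(375,210,480,285)))
print(ell(cv2.imread("pics/side0.png"),(235,205,325,275)))
```

```text
(array([0.54498699, 0.20161444, 0.09091525]), np.float64(0.005134176714321546))
(array([ 0.70118798, -0.32931084,  0.0881314 ]), np.float64(0.0010630889168205333))
[ 0.5  -0.09  0.02]
[ 0.52  -0.372  0.02 ]
[ 0.412 -0.379  0.02 ]
[ 0.391 -0.099  0.02 ]
((242.83590698242188, 193.84663009643555), (50.182621002197266, 71.31587219238281)) ((425.53661727905273, 250.0957145690918), (61.22572708129883, 87.1949691772461))
((278.8790283203125, 239.36023330688477), (39.803531646728516, 68.0689697265625))
```

```bash
python3 -m creep '[0.99,-0.85,0.1,0.13,0.99,-0.85,0.1,0.13,0.99,-0.85,0.1,0.13,0.99,-0.85,0.1,0.13,0.99,-0.85,0.1,0.13,0.99,-0.85,0.1,0.13,0.99,-0.85,0.1,0.13,0.99,-0.85,0.1,0.13,0.99,-0.85,0.1,0.13,0.99,-0.85,0.1,0.13,0.99,-0.85,0.1,0.13,0.99,-0.85,0.1,0.13,0.99,-0.85,0.1,0.13,0.99,-0.85,0.1,0.13,0,0,0,0,0,0,0,0]' -1
python3 - <<'E'
from h import *
c=snap("wrist","w1");o=observe();print(o['ee_pos'],o['tcp_rot'],o['t']);print(c['extrinsics'])
E
```

```text
t: 1.48
ee_pos: [0.5451, 0.2017, 0.2727]
tcp_rot: [-0.016, -3.141, 0.0]
force: [-1.0, 0.1, 0.1]
width: 0.005
[0.54393452 0.2029438  0.27260268] [-1.31454355e-02 -3.14006793e+00 -1.10684800e-04] 1.5333
[[ 1.02321875e-02  9.45479098e-01  3.25522008e-01  4.61094542e-01]
 [ 9.99947335e-01 -9.41666608e-03 -4.08079216e-03  2.02033525e-01]
 [-7.92971643e-04  3.25546620e-01 -9.45525658e-01  4.14170832e-01]
 [ 0.00000000e+00  0.00000000e+00  0.00000000e+00  1.00000000e+00]]
```

View pics/w1.png

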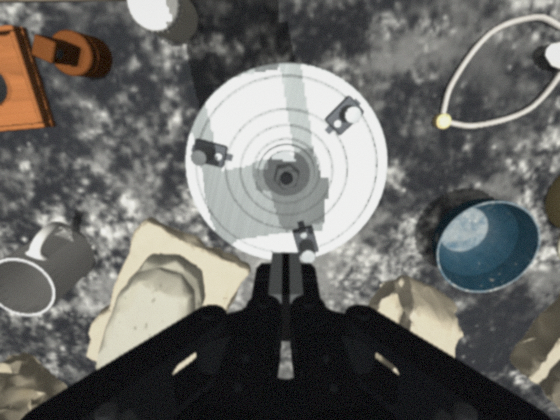

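Run:
```python
from h import *
c=calibration("wrist")
im=cv2.imread("pics/w1_raw.png")
a=cv2.resize(im[140:210,240:335],None,fx=8,fy=8,interpolation=cv2.INTER_CUBIC);cv2.imwrite("pics/z3.png",a)
N=onz(c,287,177,.098);print(N)
for uv in [(352,115),(200,157),(308,257)]:
    p=onz(c,*uv,.104);d=p-N;print(p.round(4),np.hypot(*d[:2]),np.degrees(np.arctan2(d[1],d[0])))
m=(im.min(2)>195).astype(np.uint8);m[:50]=0;m[270:]=0;m[:,:170]=0;m[:,400:]=0
k,_=cv2.findContours(m,cv2.RETR_EXTERNAL,cv2.CHAIN_APPROX_NONE);k=cv2.convexHull(np.vstack([x for x in k if cv2.contourArea(x)>200]))
e=cv2.fitEllipse(k);print(e,onz(c,*e[0],.068))
```

```text
[0.54244523 0.20383378 0.098     ]
[0.4825 0.2641 0.104 ] 0.08497730972716107 134.8371594008558
[0.5204 0.1204 0.104 ] 0.08629488561691388 -104.80343635241692
[0.6291 0.2256 0.104 ] 0.08933033437418766 14.13028398752294
((274.4716491699219, 173.91744995117188), (201.1310272216797, 239.22743225097656), 49.7050895690918) [0.54668831 0.19027514 0.068     ]
```

View pics/z3.png

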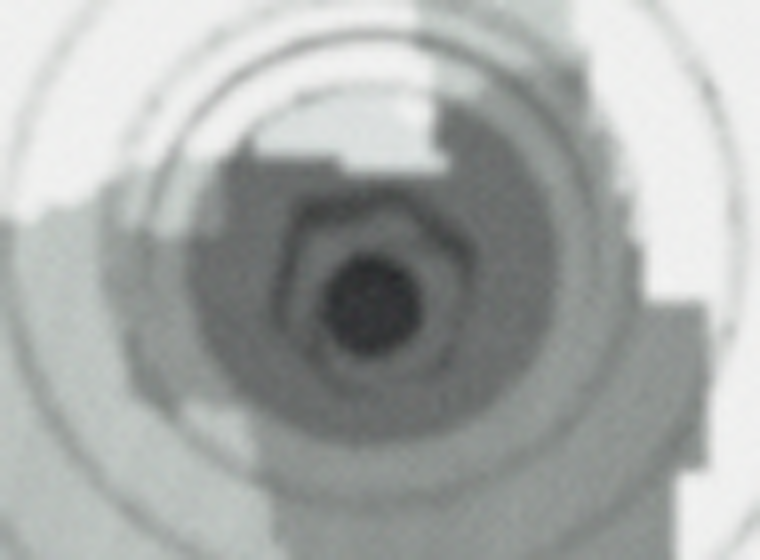

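Run:
```python
from h import *
c=calibration("wrist");s=calibration("scene");d=calibration("side")
print("thread",onz(c,286.5,178.1,.098),"washer",onz(c,286.9,172.75,.077))
print("plate corner",onz(c,248,268,0.015),"plate",onz(s,287,185,.0),onz(s,345,213,0),onz(s,372,192,0),"toe",onz(s,300,185,.06))
print("bowl",onz(s,214,160,0.03),"statue2 nearest",onz(s,240,150,0),"shaft top if z .25",onz(s,343,95,.25),onz(d,200,130,.25),onz(d,215,180,.1))
N=np.array([.5435,.2035])
for a in range(75,130,15):print(a,(N+.088*np.array([np.cos(np.radians(a)),np.sin(np.radians(a))])).round(4))
A=np.radians(np.arange(111,520,12));P=.088*np.c_[np.cos(A),np.sin(A)]
for a,p,r in zip(np.degrees(A[1:]),P[1:],np.diff(P,axis=0)/.03):print(int(round(a)),(N+p).round(3),r.round(2))
```

```text
thread [0.54357456 0.20332611 0.098     ] washer [0.54327325 0.20381292 0.077     ]
plate corner [0.69408357 0.14890513 0.015     ] plate [0.71735628 0.1671943  0.        ] [ 0.73303704 -0.05837442  0.        ] [ 0.86986437 -0.07399659  0.        ] toe [0.69372687 0.09373912 0.06      ]
bowl [0.62938857 0.4294064  0.03      ] statue2 nearest [0.75463271 0.42654872 0.        ] shaft top if z .25 [0.95028283 0.1253796  0.25      ] [ 0.87644421 -0.2023939   0.25      ] [ 0.80644871 -0.09379267  0.1       ]
75 [0.5663 0.2885]
90 [0.5435 0.2915]
105 [0.5207 0.2885]
120 [0.4995 0.2797]
123 [0.496 0.277] [-0.55 -0.28]
135 [0.481 0.266] [-0.48 -0.39]
147 [0.47  0.251] [-0.39 -0.48]
159 [0.461 0.235] [-0.28 -0.55]
171 [0.457 0.217] [-0.16 -0.59]
183 [0.456 0.199] [-0.03 -0.61]
195 [0.458 0.181] [ 0.1  -0.61]
207 [0.465 0.164] [ 0.22 -0.57]
219 [0.475 0.148] [ 0.33 -0.51]
231 [0.488 0.135] [ 0.43 -0.43]
243 [0.504 0.125] [ 0.51 -0.33]
255 [0.521 0.118] [ 0.57 -0.22]
267 [0.539 0.116] [ 0.61 -0.1 ]
279 [0.557 0.117] [0.61 0.03]
291 [0.575 0.121] [0.59 0.16]
303 [0.591 0.13 ] [0.55 0.28]
315 [0.606 0.141] [0.48 0.39]
327 [0.617 0.156] [0.39 0.48]
339 [0.626 0.172] [0.28 0.55]
351 [0.63 0.19] [0.16 0.59]
363 [0.631 0.208] [0.03 0.61]
375 [0.629 0.226] [-0.1   0.61]
387 [0.622 0.243] [-0.22  0.57]
399 [0.612 0.259] [-0.33  0.51]
411 [0.599 0.272] [-0.43  0.43]
423 [0.583 0.282] [-0.51  0.33]
435 [0.566 0.289] [-0.57  0.22]
447 [0.548 0.291] [-0.61  0.1 ]
459 [0.53 0.29] [-0.61 -0.03]
471 [0.512 0.286] [-0.59 -0.16]
483 [0.496 0.277] [-0.55 -0.28]
495 [0.481 0.266] [-0.48 -0.39]
507 [0.47  0.251] [-0.39 -0.48]
519 [0.461 0.235] [-0.28 -0.55]
```

```bash
python3 -m creep '[0,0.74,-0.4,0,0,0.74,-0.4,0,0,0.74,-0.4,0,0,0.74,-0.4,0,0,0,-0.95,0,0,0,-0.95,0,0,0,-0.95,0,0,0,-0.95,0,0,0,-0.95,0,0,0,0,0,-0.46,-0.04,0,0,-0.59,-0.16,0,0,0,0,0,0]'
```

```text
t: 2.62
ee_pos: [0.5091, 0.287, 0.0834]
tcp_rot: [-0.007, -3.139, 0.001]
force: [-0.5, 1.2, -0.9]
width: 0.003
```

```bash
python3 -m creep '[-0.55,-0.28,0,0,-0.48,-0.39,0,0,-0.39,-0.48,0,0,-0.28,-0.55,0,0,-0.16,-0.59,0,0,-0.03,-0.61,0,0,0.1,-0.61,0,0,0.22,-0.57,0,0,0.33,-0.51,0,0,0.43,-0.43,0,0,0.51,-0.33,0,0,0.57,-0.22,0,0,0,0,0,0]'
python3 - <<'E'
from h import *
c=snap("wrist","w2");o=observe();print(o['ee_pos'],o['force'])
c=snap("scene","sc2",(180,130,330,280),4)
E
```

```text
t: 3.7
ee_pos: [0.5245, 0.1184, 0.0851]
tcp_rot: [0.012, 3.136, -0.0]
force: [0.1, 0.0, 0.5]
width: 0.001
[0.52263008 0.11913033 0.08446404] [0.47492401 0.33740648 0.10946588]
```

View pics/w2.png

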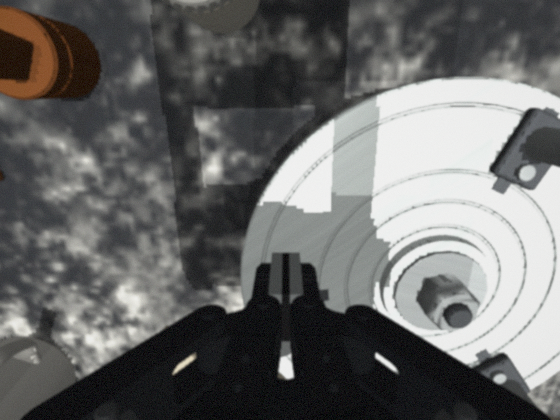

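View pics/sc2.png

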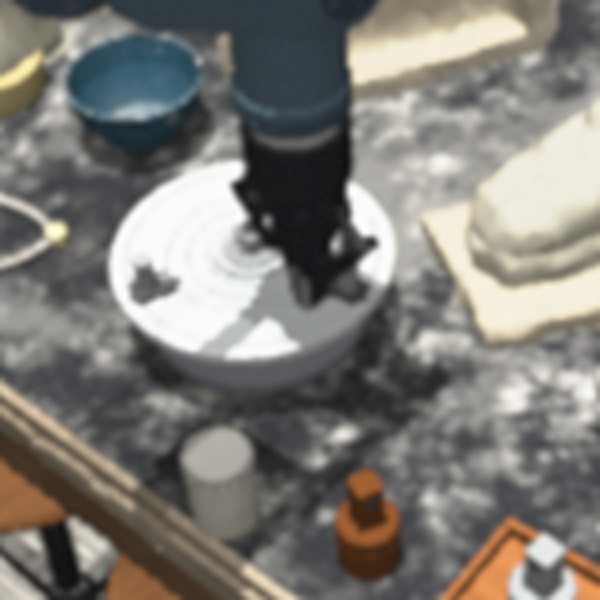

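The head is following. The wrist view shows one stop block at (530,150) and another at (500,375), and the pushed one is hidden just ahead of the finger. I'll carry on around.

```bash
python3 -m creep '[0.61,-0.1,0,0,0.61,0.03,0,0,0.59,0.16,0,0,0.55,0.28,0,0,0.48,0.39,0,0,0.39,0.48,0,0,0.28,0.55,0,0,0.16,0.59,0,0,0.03,0.61,0,0,-0.1,0.61,0,0,-0.22,0.57,0,0,-0.33,0.51,0,0,-0.43,0.43,0,0,-0.51,0.33,0,0,-0.57,0.22,0,0,0,0,0,0]'
python3 -m creep '[-0.61,0.1,0,0,-0.61,-0.03,0,0,-0.59,-0.16,0,0,-0.55,-0.28,0,0,-0.48,-0.39,0,0,-0.39,-0.48,0,0,-0.28,-0.55,0,0,0,0,0,0,0,0,0,0]'
```

```text
t: 5.13
ee_pos: [0.5623, 0.2913, 0.0826]
tcp_rot: [-0.005, -3.138, 0.0]
force: [-0.2, 0.1, 0.2]
width: 0.002
t: 5.88
ee_pos: [0.4614, 0.2351, 0.0833]
tcp_rot: [0.012, 3.141, 0.001]
force: [-0.9, 1.1, -0.9]
width: -0.0
```

Run:
```python
from h import *
c=snap("scene","sc3",(180,130,330,280),4)
c=snap("wrist","w3")
```

```text
(no output)
```

View pics/sc3.png

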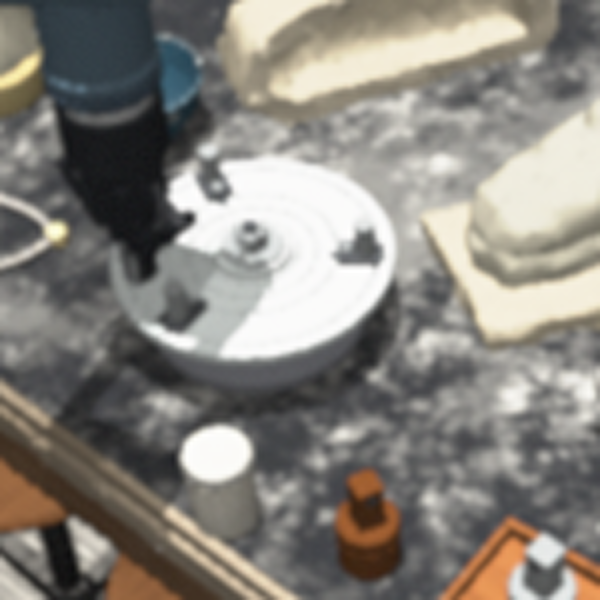

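View pics/w3.png

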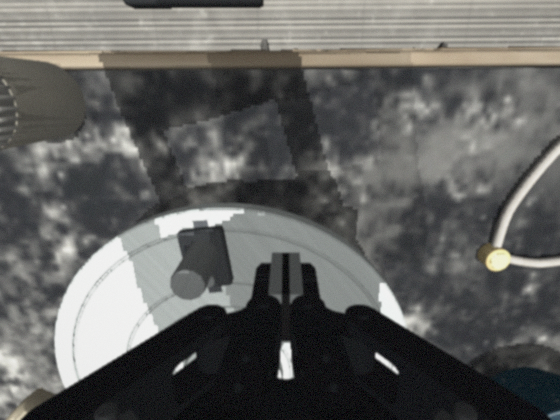

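Run:
```python
from h import *
c=calibration("wrist");p=onz(c,190,283,.104);d=p-[.5434,.2036,.104];print(p,np.hypot(*d[:2]),np.degrees(np.arctan2(d[1],d[0]))%360)
```

```text
[0.45631897 0.19431513 0.104     ] 0.08757461934065552 186.08607167889264
```

The pushed stop has gone from 135° to 546°, so the head has turned about 411°. Next I'll take a close look at the nut for its size and yaw.

```bash
python3 -m creep '[0,0,0.9,0,0,0,0.9,0,0.62,-0.26,0.6,0,0.62,-0.26,0.6,0,0.62,-0.26,0.3,0,0.62,-0.26,0,0,0,0,0,0,0,0,0,0]'
python3 - <<'E'
from h import *
c=snap("wrist","w4",(190,120,390,270),4);np.save("w4.npy",c['extrinsics']);print(observe()['ee_pos'])
E
```

```text
t: 6.65
ee_pos: [0.5367, 0.2043, 0.1816]
tcp_rot: [-0.011, -3.141, -0.0]
force: [-0.0, 0.5, -0.5]
width: 0.001
[0.5355963  0.20456127 0.18117995]
```

View pics/w4.png

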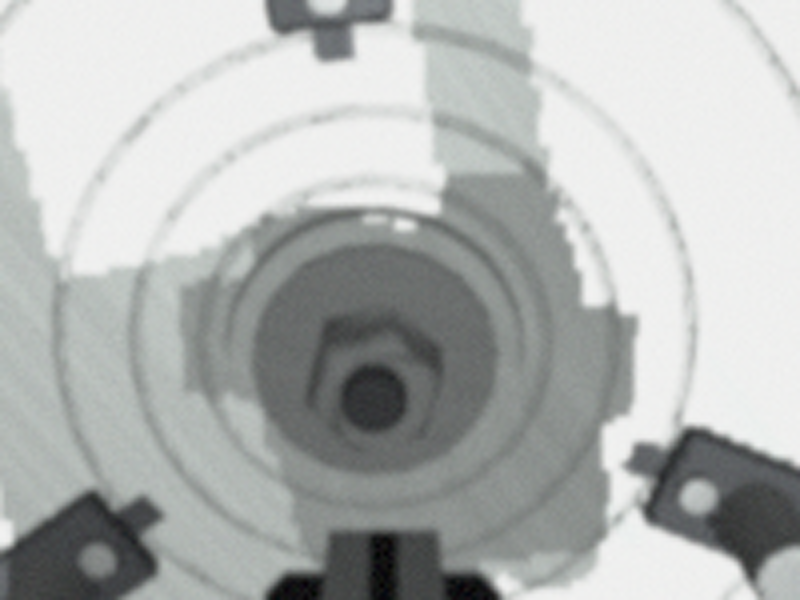

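Run:
```python
from h import *
c=calibration("wrist")
im=cv2.imread("pics/w4_raw.png");cv2.imwrite("pics/z4.png",cv2.resize(im[190:235,255:315],None,fx=13,fy=13,interpolation=cv2.INTER_CUBIC))
f=lambda x,y,z:onz(c,190+x/4,120+y/4,z)
print("washer",f(376,358,.077),"thread",f(374,398,.098))
W=f(376,358,.077)
for q in [(328,321),(388,310),(441,352)]:
    d=f(*q,.077)-W;print(np.hypot(*d[:2]),np.degrees(np.arctan2(d[1],d[0])))
```

```text
washer [0.54267337 0.2026891  0.077     ] thread [0.54281143 0.20240834 0.098     ]
0.012346148861916154 -129.81294930392247
0.010425480584221736 166.35364864279165
0.01309711530665979 95.25302311153254
```

View pics/z4.png

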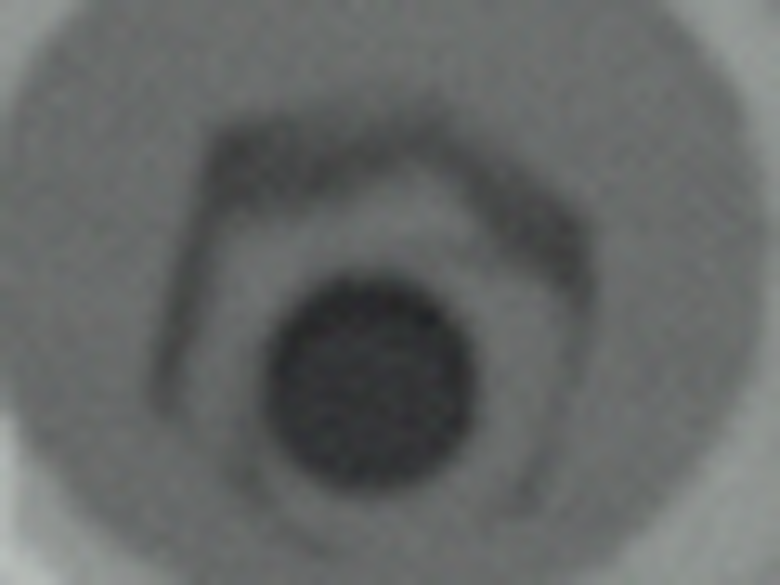

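Run:
```python
from h import *
from scipy.optimize import least_squares
c=calibration("wrist")
f=lambda x,y,z:onz(c,255+x/13,190+y/13,z)[:2]
P=[f(205,125,.077),f(425,105,.077),f(597,222,.077),f(155,410,.077)]
g=np.radians([-130,170,110,-70])
def r(v,R=.01386,n=3): return np.concatenate([v[:2]+R*np.array([np.cos(v[2]+a),np.sin(v[2]+a)])-p for a,p in zip(g[:n],P[:n])])
for n in (3,):
    s=least_squares(r,[.543,.203,0.]) ;print(s.x,np.degrees(s.x[2]),r(s.x)*1e3)
s=least_squares(lambda v:r(v[:3],v[3]),[.543,.203,0.,.0139]);print(s.x,np.degrees(s.x[2]))
d=P[3]-P[0];print(np.degrees(np.arctan2(d[1],d[0])),np.hypot(*d))
a=f(595,240,.085);b=f(520,510,.085);d=b-a;print(np.degrees(np.arctan2(d[1],d[0])))
```

```text
[ 0.54489706  0.20230152 -0.09169249] -5.25359291055425 [ 0.82373214  0.30677271 -1.50234853  0.25214603  0.67861663 -0.55891881]
[ 0.54489647  0.20230168 -0.0916925   0.01385909] -5.253593094597715
-10.626127954596917 0.019125704784041016
-14.167170970533615
```

The nut has a fitted corner radius of 13.86 mm, so it is 24 mm across flats and socket_m fits. Its flats lie at about 16° (mod 60). The tray is next.

```bash
python3 -m creep '[-0.16,-0.9,0.3,0,-0.16,-0.95,0.3,0,-0.16,-0.95,0.3,0,-0.16,-0.95,0.3,0,-0.16,-0.95,0.3,0,-0.16,-0.95,0,0,-0.16,-0.95,0,0,-0.16,-0.95,0,0,-0.16,-0.95,0,0,-0.16,-0.95,0,0,-0.16,-0.95,0,0,-0.16,-0.95,0,0,-0.16,-0.95,0,0,-0.16,-0.95,0,0,-0.16,-0.95,0,0,-0.16,-0.95,0,0,-0.16,-0.95,0,0,0,0,0,0,0,0,0,0]' 0.1
python3 - <<'E'
from h import *
c=snap("wrist","w5");print(observe()['ee_pos'])
E
```

```text
t: 8.28
ee_pos: [0.4537, -0.2788, 0.2261]
tcp_rot: [-0.013, -3.141, -0.002]
force: [0.3, -0.1, -0.7]
width: 0.548
[ 0.45397387 -0.27786104  0.22613201]
```

View pics/w5.png

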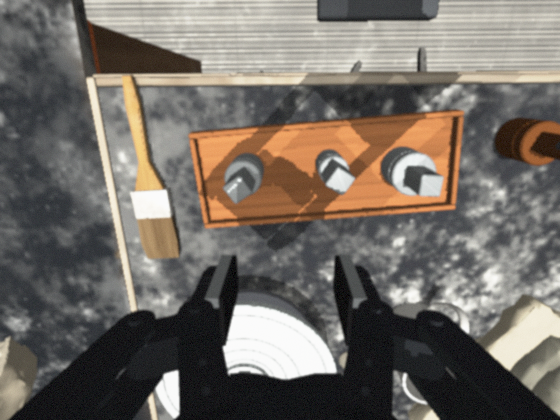

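Run:
```python
from h import *
im=cv2.imread("pics/w5_raw.png")
cv2.imwrite("pics/z5.png",cv2.resize(im[140:230,190:470],None,fx=2.8,fy=2.8,interpolation=cv2.INTER_CUBIC))
cv2.imwrite("pics/z6.png",cv2.resize(im[145:215,205:275],None,fx=8,fy=8,interpolation=cv2.INTER_CUBIC))
```

```text
(no output)
```

View pics/z6.png

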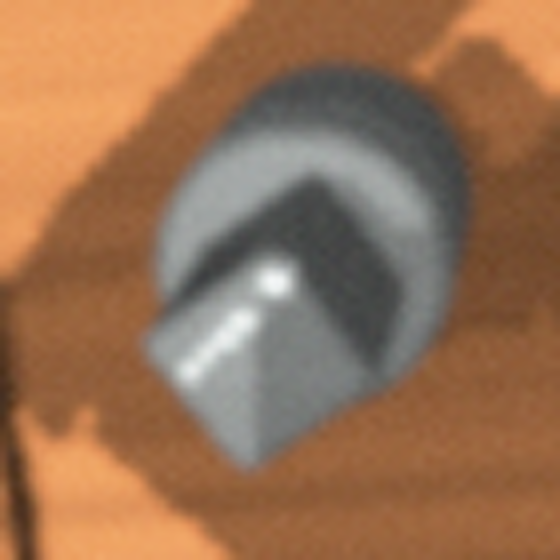

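View pics/z5.png

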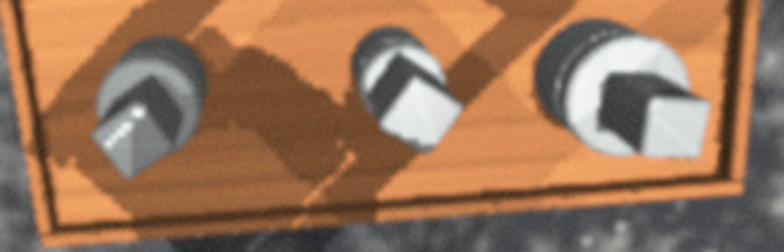

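Run:
```python
from h import *
c=calibration("wrist")
Q=[onz(c,205+x/8,145+y/8,.090)[:2] for x,y in [(278,258),(148,345),(250,468),(380,377)]]
Q=np.array(Q);print(Q,Q.mean(0))
for i in range(4):
    d=Q[(i+1)%4]-Q[i];print(np.hypot(*d),np.degrees(np.arctan2(d[1],d[0])),)
# body ellipse top rim z=.05 centre: 
print("body top centre",onz(c,205+303/8,145+260/8,.05))
s=calibration("scene");print(onz(s,375.5,305,.09))
```

```text
[[ 0.44246922 -0.31833098]
 [ 0.45230978 -0.33326785]
 [ 0.46683929 -0.32276433]
 [ 0.45620913 -0.30768713]] [ 0.45445686 -0.32051258]
0.01788705510986266 -56.62270855196624
0.01792849232193338 35.86353011284994
0.01844782084016929 125.18570816956647
0.017380356321943437 -142.2362599769837
body top centre [ 0.4531926  -0.32100135  0.05      ]
[ 0.45457068 -0.31986304  0.09      ]
```

```bash
python3 -m creep '[0,-0.24,0,0.86,0,-0.24,0,0.86,0,-0.24,0,0.86,0,-0.24,0,0.86,0,-0.24,0,0.86,0.03,-0.19,0,0.88,0,0,-0.8,0,0,0,-0.8,0,0,0,-0.8,0,0,0,-0.8,0,0,0,-0.5,0,0,0,0,0]' 0.1
python3 - <<'E'
from h import *
c=snap("wrist","w6");print(observe()['ee_pos'],observe()['tcp_rot'],observe()['q'])
E
```

```text
t: 9.33
ee_pos: [0.4536, -0.3164, 0.1118]
tcp_rot: [0.953, -2.99, -0.011]
force: [0.2, 0.7, 0.2]
width: 0.551
[ 0.45453493 -0.31758459  0.11393447] [ 0.95352037 -2.9915057  -0.00720588] [-8.24124345e-01  2.73773629e-01  1.75095158e+00  3.61966801e-04
  1.12178344e+00 -3.01220249e+00]
```

View pics/w6.png

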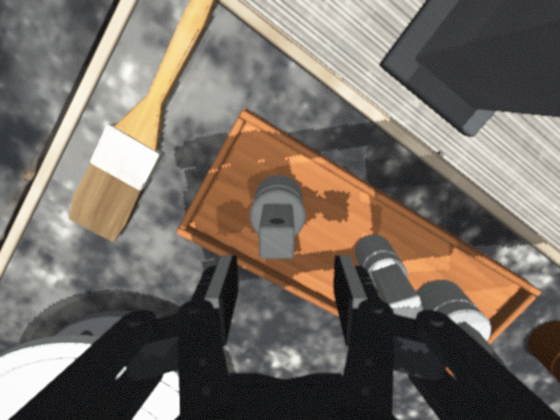

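Run:
```python
from h import *
c=calibration("wrist");im=cv2.imread("pics/w6_raw.png")
cv2.imwrite("pics/z7.png",cv2.resize(im[165:275,220:340],None,fx=5,fy=5,interpolation=cv2.INTER_CUBIC))
print(onz(c,277.5,244,.09))
o=observe();E=c['extrinsics'];print(E[:3,0],np.degrees(np.arctan2(E[1,0],E[0,0])))
print(proj(c,o['ee_pos']))
```

```text
[ 0.45542561 -0.32301609  0.09      ]
[-0.57864974  0.81556586  0.00409922] 125.3559702330149
[286.64137692 270.07810847]
```

View pics/z7.png

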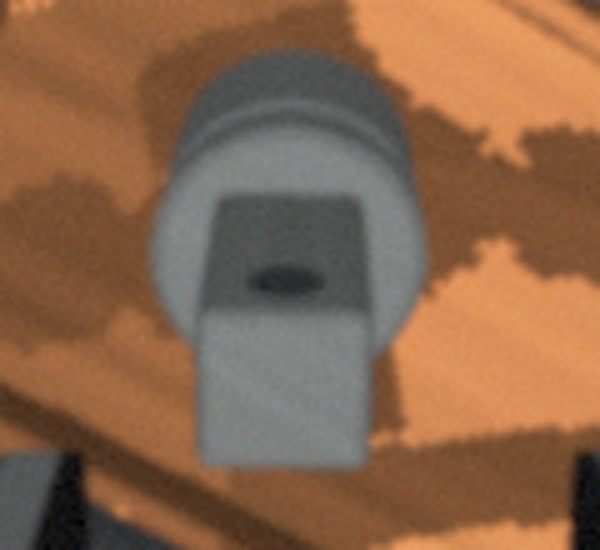

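```bash
python3 -m creep '[0.03,-0.15,-0.5,0,0,0,-0.7,0,0,0,-0.7,0,0,0,0,0]' 0.1 
python3 -m creep '[0,0,0,0,0,0,0,0,0,0,0,0,0,0,0,0,0,0,0,0,0,0,0,0]' -1 60
python3 - <<'E'
from h import *
c=snap("wrist","w7");print(observe()['ee_pos'],observe()['width'],observe()['force'])
E
```

```text
t: 9.72
ee_pos: [0.4551, -0.3227, 0.0567]
tcp_rot: [0.952, -2.992, -0.007]
force: [-0.4, 0.5, -0.4]
width: 0.555
t: 10.22
ee_pos: [0.4571, -0.3258, 0.0606]
tcp_rot: [-0.951, 2.993, -0.004]
force: [0.1, 1.3, 6.7]
width: 0.225
[ 0.45713382 -0.32581802  0.06062132] 0.22168779911620973 [0.56564115 1.25247013 6.99176712]
```

View pics/w7.png

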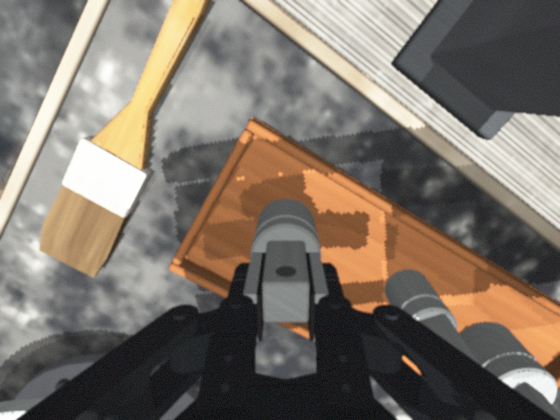

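```bash
python3 -m creep '[0,0,0.5,0,0,0,0.8,0,0,0,0.8,0,0,0,0.8,0,0,0,0.8,0,0,0,0.8,0,0,0,0,0,0,0,0,0]'
python3 - <<'E'
from h import *
c=snap("wrist","w8");o=observe();print(o['ee_pos'],o['width'],o['force'],o['tcp_rot'])
im=cv2.imread("pics/w8_raw.png");cv2.imwrite("pics/z8.png",cv2.resize(im[180:360,200:370],None,fx=4,fy=4,interpolation=cv2.INTER_CUBIC))
c=snap("side","sd8",(260,60,380,180),5);E
E
```

```text
t: 10.93
ee_pos: [0.4566, -0.3258, 0.1953]
tcp_rot: [-0.951, 2.993, -0.005]
force: [-0.5, -0.3, -2.6]
width: 0.22
[ 0.45584218 -0.32490881  0.19349794] 0.22360821463988703 [ 0.37413358 -0.11091368 -2.31652777] [ 9.51095501e-01 -2.99413541e+00  1.50545972e-04]Traceback (most recent call last):
  File "<stdin>", line 4, in <module>
NameError: name 'E' is not defined
```

View pics/z8.png

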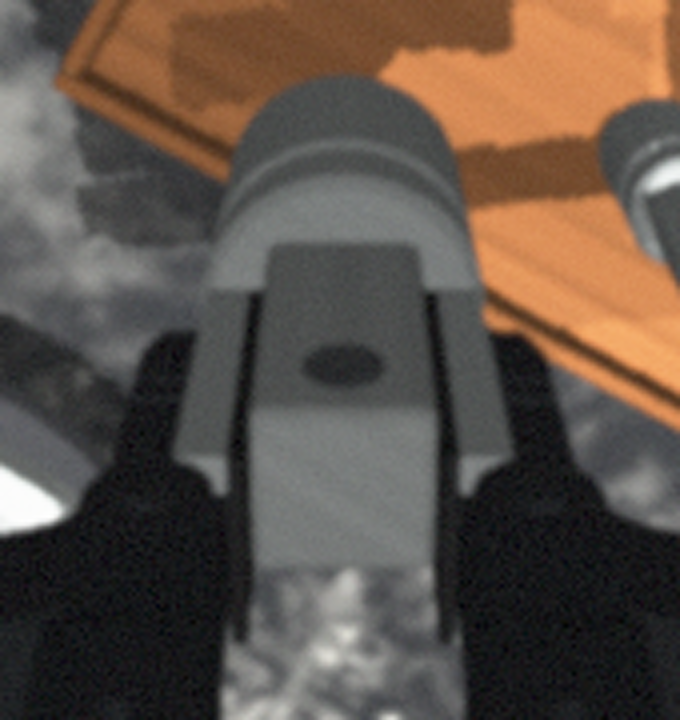

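Run:
```python
from h import *
c=calibration("wrist");o=observe();t=o['ee_pos'];print(o['t'],t)
zt=t[2]+.0294
for z in (zt-.003,zt,zt+.003):
    Q=np.array([onz(c,200+x/4,180+y/4,z) for x,y in [(247,410),(440,410),(437,569),(258,570)]])
    E=c['extrinsics'];jx=E[:2,0]/np.hypot(*E[:2,0]);fx=np.array([jx[1],-jx[0]])
    d=Q.mean(0)[:2]-t[:2]; print(np.hypot(*(Q[1]-Q[0])),np.hypot(*(Q[2]-Q[1])),"jaw off",d@jx,"fwd off",d@fx, Q.mean(0))
    print(np.degrees(np.arctan2(*(Q[1]-Q[0])[[1,0]])))
print(fx)
```

```text
11.0333 [ 0.45539751 -0.3243813   0.19244967]Traceback (most recent call last):
  File "<stdin>", line 7, in <module>
TypeError: return arrays must be of ArrayType
```

Run:
```python
from h import *
c=calibration("wrist");o=observe();t=o['ee_pos']
zt=t[2]+.0294
for z in (zt-.003,zt,zt+.003):
    Q=np.array([onz(c,200+x/4,180+y/4,z) for x,y in [(247,410),(440,410),(437,569),(258,570)]])
    E=c['extrinsics'];jx=E[:2,0]/np.hypot(*E[:2,0]);fx=np.array([jx[1],-jx[0]])
    d=Q.mean(0)[:2]-t[:2]; w=Q[1]-Q[0];print(np.hypot(*w[:2]),np.hypot(*(Q[2]-Q[1])[:2]),"jaw off",d@jx,"fwd off",d@fx, Q.mean(0),np.degrees(np.arctan2(w[1],w[0])))
print(fx)
```

```text
0.019676222594460974 0.019646218682805597 jaw off -0.00021954805204055114 fwd off -0.00018495005180561651 [ 0.45537313 -0.32466733  0.21884967] 125.18991877469438
0.01916300144241203 0.019133780132296756 jaw off -0.00023507616191950262 fwd off -0.0023828029324476337 [ 0.45358696 -0.32594812  0.22184967] 125.18991877469455
0.018649780290363103 0.018621341581787916 jaw off -0.00025060427179848625 fwd off -0.004580655813089606 [ 0.4518008  -0.3272289   0.22484967] 125.1899187746945
[0.81676243 0.57697412]
```

```bash
python3 -m creep '[0.16,0.98,0.4,-0.15,0.16,0.98,0.2,-0.15,0.16,0.98,0,-0.15,0.16,0.98,0,-0.15,0.16,0.98,0,-0.15,0.16,0.98,0,-0.15,0.16,0.98,0,-0.15,0.16,0.98,0,-0.15,0.16,0.98,0,-0.15,0.16,0.98,0,-0.15,0.16,0.98,0,-0.15,0.16,0.98,0,-0.15,0.16,0.98,0,-0.15,0.16,0.98,0,-0.15,0.16,0.98,0,-0.15,0.16,0.98,0,-0.15,0.18,0.98,0,-0.18,0.18,0.94,0,-0.18,0,0,0,0,0,0,0,0]'
python3 - <<'E'
from h import *
c=calibration("wrist");t=[]
o=observe();print(o['ee_pos'],o['force'],o['q']);E=c['extrinsics'];print(np.degrees(np.arctan2(E[1,0],E[0,0])))
E
```

```text
t: 12.7
ee_pos: [0.5423, 0.204, 0.2094]
tcp_rot: [0.449, -3.105, 0.0]
force: [0.1, -0.6, -2.4]
width: 0.22
[0.5423445  0.20400197 0.20941437] [ 0.08368522 -0.60457144 -2.37118149] [ 1.55176521e-01  2.13179608e-01  1.61440877e+00 -2.30097495e-04
  1.31797507e+00 -1.70253953e+00]
106.43560317400899
```

```bash
python3 -m creep '[0.03,-0.03,-0.7,0,0,0,-0.6,0,0,0,0,0,0,0,0,0]'
python3 - <<'E'
from h import *
c=snap("scene","sc9",(200,140,290,230),7)
c=snap("side","sd9",(235,180,325,270),7);print(observe()['ee_pos'])
c=snap("wrist","w9");print(observe()['ee_pos'],observe()['force'])
E
```

```text
t: 13.03
ee_pos: [0.5431, 0.2007, 0.1709]
tcp_rot: [0.442, -3.106, 0.001]
force: [-0.2, 0.7, -1.2]
width: 0.223
[0.54492817 0.201354   0.17339052]
[0.5452766  0.20153988 0.17388851] [ 0.3186037   0.70153816 -1.74077409]
```

View pics/sc9.png

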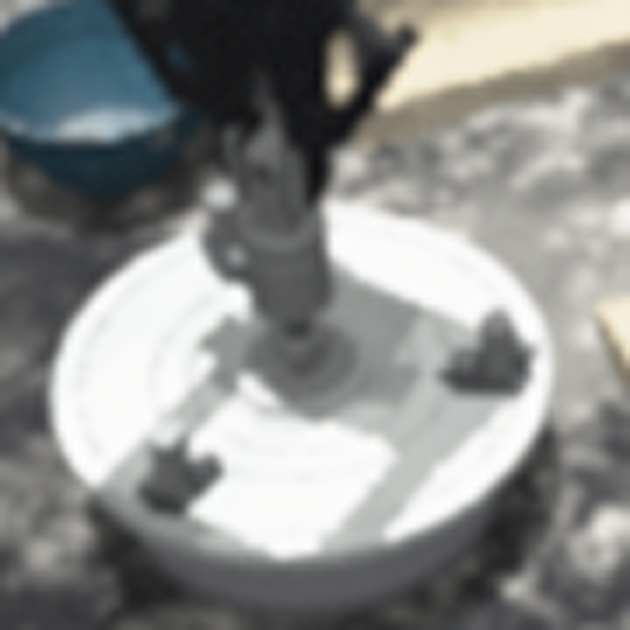

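View pics/sd9.png

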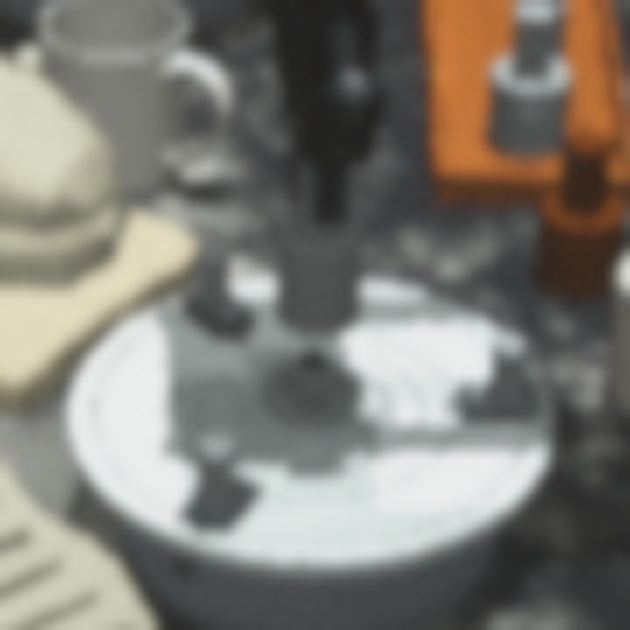

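View pics/w9.png

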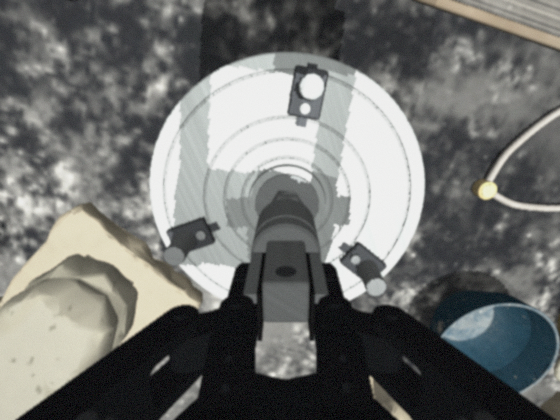

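Run:
```python
from h import *
s=calibration("scene");d=calibration("side")
for nm,c,o in(("scene",s,(200,140)),("side",d,(235,180))):
    for z in (.077,.098,.12,.155): print(nm,z,((proj(c,[.5435,.203,z])-o)*7).round(1),((proj(c,[.5475,.203,z])-o)*7).round(1),((proj(c,[.5435,.207,z])-o)*7).round(1))
```

```text
scene 0.077 [294.7 359.9] [301. 355.] [288.2 355.9]
scene 0.098 [290.6 325. ] [297.  320.1] [284. 321.]
scene 0.12 [286.2 287.5] [292.6 282.6] [279.5 283.5]
scene 0.155 [278.9 225.7] [285.5 220.9] [272.1 221.8]
side 0.077 [311.3 389.6] [302.4 389. ] [310.6 394.7]
side 0.098 [312.2 351.3] [303.3 350.8] [311.5 356.4]
side 0.12 [313.1 310.5] [304.2 310. ] [312.5 315.6]
side 0.155 [314.7 244.3] [305.6 243.8] [314.  249.3]
```

```bash
python3 -m creep '[0,0.03,-0.2,0,0,0,-0.2,0,0,0,-0.15,0,0,0,0,0]'; python3 -m creep '[0,0,-0.15,0,0,0,0,0]';python3 -m creep '[0,0,-0.15,0,0,0,0,0]'
```

```text
t: 13.52
ee_pos: [0.5436, 0.2028, 0.1549]
tcp_rot: [0.444, -3.108, 0.0]
force: [-0.8, -0.5, -3.0]
width: 0.22
t: 13.68
ee_pos: [0.5441, 0.2029, 0.1509]
tcp_rot: [0.445, -3.109, 0.0]
force: [-0.3, -0.0, -2.2]
width: 0.223
t: 13.85
ee_pos: [0.5442, 0.2029, 0.1465]
tcp_rot: [0.445, -3.109, 0.0]
force: [-0.4, -1.1, -3.0]
width: 0.22
```

```bash
python3 -m creep '[0,0,-0.15,0,0,0,0,0]';python3 -m creep '[0,0,-0.15,0,0,0,0,0]'
```

```text
t: 14.02
ee_pos: [0.5453, 0.2028, 0.1432]
tcp_rot: [-0.444, 3.108, -0.001]
force: [0.6, -1.4, -0.8]
width: 0.221
t: 14.18
ee_pos: [0.5455, 0.2026, 0.1391]
tcp_rot: [-0.444, 3.108, -0.002]
force: [1.4, -2.2, 1.2]
width: 0.219
```

```bash
python3 -m creep '[0,0,-0.12,0,0,0,0,0]';python3 -m creep '[0,0,-0.12,0,0,0,0,0]'
```

```text
t: 14.35
ee_pos: [0.5464, 0.2029, 0.1381]
tcp_rot: [-0.444, 3.106, -0.001]
force: [-4.2, -2.3, 18.2]
width: 0.223
t: 14.52
ee_pos: [0.5479, 0.2033, 0.1365]
tcp_rot: [-0.444, 3.102, -0.0]
force: [-4.5, -2.2, 25.5]
width: 0.224
```

Run:
```python
from h import *
c=snap("scene","sc10",(200,140,290,230),7)
c=snap("side","sd10",(235,180,325,270),7);
c=snap("wrist","w10",(200,150,380,350),3);o=observe();print(o['ee_pos'],o['force'],o['ft_torque'])
```

```text
[0.54791377 0.2033547  0.1364241 ] [-3.72577478 -0.65660276 24.27806781] [-0.47180505  0.92632334 -0.00417834]
```

View pics/sc10.png

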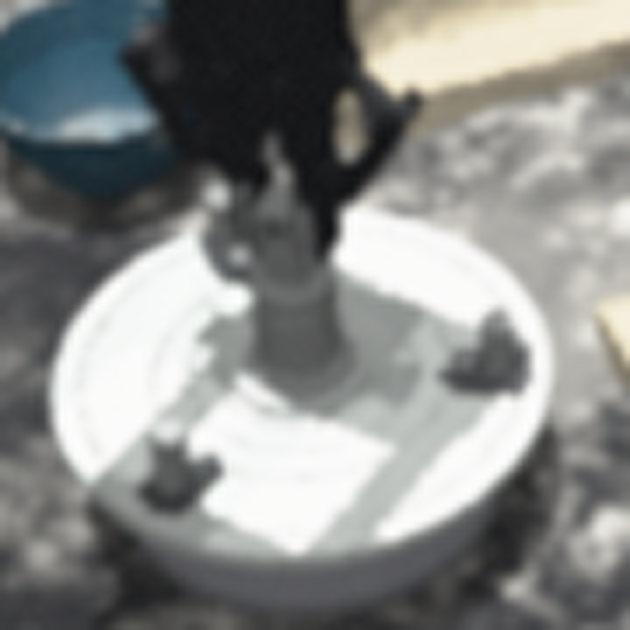

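View pics/sd10.png

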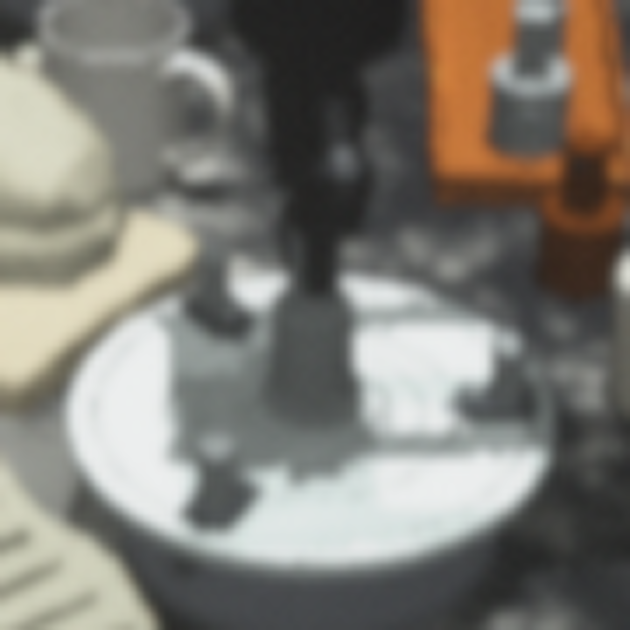

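View pics/w10.png

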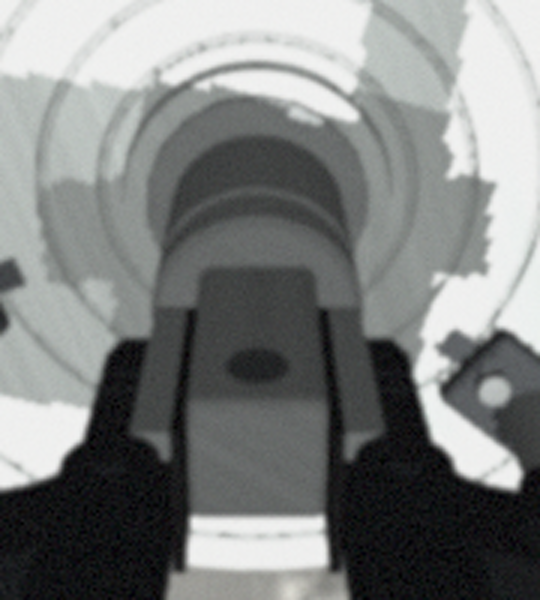

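Run:
```python
from h import *
a=np.linspace(0,2*np.pi,200)
for nm,o in(("scene",(200,140)),("side",(235,180))):
    c=calibration(nm);im=cv2.imread(f"pics/{'sc' if nm=='scene' else 'sd'}10.png")
    for z in (.077,.082,.089,.121):
        P=np.array([proj(c,[.544+.01875*np.cos(t),.203+.01875*np.sin(t),z]) for t in a]);P=(P-o)*7
        print(nm,z,"rows",P[:,1].min().round(),P[:,1].max().round(),"cols",P[:,0].min().round(),P[:,0].max().round())
    x=310 if nm=="side" else 300
    print(im[330:460:5,x].mean(1).round().astype(int), "from row 330 step 5 at col",x)
    for y in ((350,390,410) if nm=="side" else (320,340,360)): print(y,im[y,230:390:5].mean(1).round().astype(int))
```

```text
scene 0.077 rows 330.0 389.0 cols 253.0 338.0
scene 0.082 rows 322.0 381.0 cols 252.0 337.0
scene 0.089 rows 310.0 369.0 cols 250.0 336.0
scene 0.121 rows 256.0 315.0 cols 243.0 330.0
[ 91  89  88  88  88  89  90  89  91  96 102 106 110 114 123 139 162 190
 221 240 243 247 248 248 247 249] from row 330 step 5 at col 300
320 [162 164 159 147 127 107  91  85  88  91  94  95  94  94  93  93  92  89
  84  81  80  93 116 134 145 149 150 151 151 150 148 146]
340 [148 148 148 144 128 109  91  82  84  86  88  89  89  88  88  88  87  87
  85  82  79  80  91 107 122 134 142 145 147 148 148 148]
360 [147 146 140 128 114 104  95  89  87  87  88  89  88  90  90  89  88  87
  86  88  92  98 103 107 112 122 134 140 142 143 145 147]
side 0.077 rows 366.0 414.0 cols 269.0 352.0
side 0.082 rows 357.0 405.0 cols 269.0 352.0
side 0.089 rows 344.0 392.0 cols 269.0 352.0
side 0.121 rows 285.0 333.0 cols 270.0 354.0
[ 85  84  83  81  82  83  82  82  81  80  80  81  81  81  80  81  83  85
  88  95 104 111 117 120 123 125] from row 330 step 5 at col 310
350 [143 139 135 132 131 131 127 117 103  88  80  78  79  81  82  83  82  82
  81  81  79  77  83  96 135 185 219 231 234 233 233 233]
390 [116 115 115 115 113 109 101  91  85  81  79  78  79  80  80  80  81  81
  80  78  78  77  76  76  81 103 137 174 201 209 208 211]
410 [114 112 110 109 108 109 108 102  96  92  88  86  86  85  84  83  83  82
  82  83  83  84  86  87  91 111 141 174 199 207 206 208]
```

```bash
python3 -m creep '[0,0,0.2,0,-0.06,0,0,0,0,0,0,0]'; python3 -m creep '[0,0,-0.1,0.3,0,0,0,0,0,0,0,0]';python3 -m creep '[0,0,0,-0.6,0,0,0,0,0,0,0,0]';python3 -m creep '[0,0,-0.1,0.3,0,0,0,0,0,0,0,0]'
python3 -c "
from station import *;o=observe();print(o['force'],o['ft_torque'])"
```

```text
t: 14.92
ee_pos: [0.5455, 0.2028, 0.1373]
tcp_rot: [-0.443, 3.103, -0.001]
force: [10.2, -2.0, -6.8]
width: 0.224
t: 15.17
ee_pos: [0.546, 0.203, 0.1369]
tcp_rot: [-0.499, 3.094, -0.001]
force: [2.9, -1.2, 9.2]
width: 0.226
t: 15.42
ee_pos: [0.5459, 0.2029, 0.1367]
tcp_rot: [-0.387, 3.11, -0.001]
force: [2.8, -1.7, 8.1]
width: 0.224
t: 15.67
ee_pos: [0.5467, 0.2032, 0.1362]
tcp_rot: [-0.444, 3.101, -0.001]
force: [-1.2, -1.4, 23.2]
width: 0.222
[-1.24735975 -1.36550421 23.18854835] [-0.42670427  0.4261584   0.11038378]
```

Run:
```python
from h import *
c=snap("wrist","w11",(215,160,355,265),5);o=observe();print(o['ee_pos'])
np.save('c11.npy',c['extrinsics'])
E=c['extrinsics'];u=-E[:2,1];u/=np.hypot(*u)  # toward camera top of image
N=np.array([.5437,.2030])
g=lambda r,z:((proj(c,[*(N+r*u),z])-[215,160])*5).round(1)
print("washer near",g(.025,.077),"washer far",g(-.025,.077))
for z in(.077,.080,.082,.085,.089):print(z,"rim near",g(.01875,z))
for z in(.116,.121,.126):print("shoulder",z,g(.01875,z))
im=cv2.imread("pics/w11.png").mean(2)
cx=int(g(.025,.077)[0]);print(cx);print([(y,int(im[y,cx-8:cx+8].mean())) for y in range(0,260,5)])
```

```text
[0.546648   0.20320761 0.13620073]
washer near [363.  110.6] washer far [362.5 460.3]
0.077 rim near [362.9 157.3]
0.08 rim near [363.  164.6]
0.082 rim near [363.1 169.5]
0.085 rim near [363.2 177. ]
0.089 rim near [363.3 187.4]
shoulder 0.116 [364.4 269.4]
shoulder 0.121 [364.6 287.3]
shoulder 0.126 [364.9 306.3]
363
[(0, 239), (5, 237), (10, 228), (15, 217), (20, 210), (25, 207), (30, 218), (35, 233), (40, 239), (45, 240), (50, 238), (55, 230), (60, 193), (65, 143), (70, 135), (75, 177), (80, 222), (85, 238), (90, 239), (95, 239), (100, 233), (105, 212), (110, 170), (115, 131), (120, 108), (125, 102), (130, 106), (135, 109), (140, 107), (145, 109), (150, 109), (155, 110), (160, 110), (165, 108), (170, 108), (175, 107), (180, 95), (185, 79), (190, 68), (195, 64), (200, 64), (205, 64), (210, 63), (215, 66), (220, 65), (225, 63), (230, 64), (235, 64), (240, 65), (245, 63), (250, 65), (255, 66)]
```

View pics/w11.png

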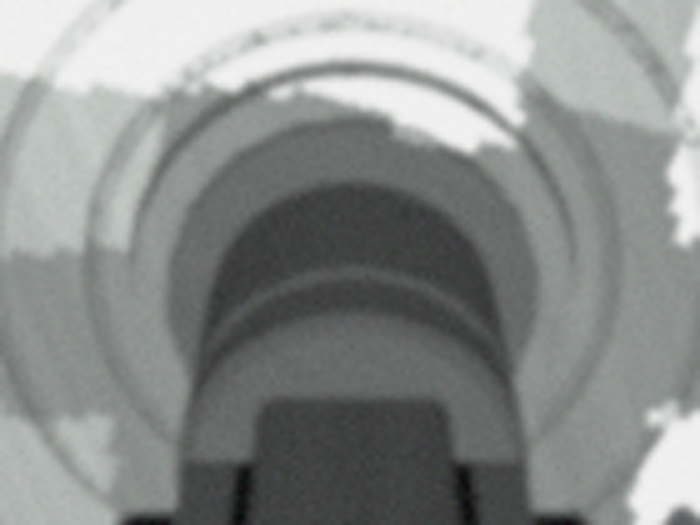

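The camera estimates of the rim height disagree, ranging from 0.077 to 0.086 m. For a direct test, I'll lift, turn 30° and see where it stops.

```bash
python3 -m creep '[0,0,0.3,0,0,0,0.5,0,0,0,0.5,0,0,0,0,0,0,0,0,0]'
python3 - <<'E'
from h import *
c=snap("wrist","w12",(215,160,355,300),4);o=observe();print(o['ee_pos'],o['force'])
E
python3 -m creep '[0,0,0,0.87,0,0,0,0.87,0,0,0,0.87,0,0,0,0.87,0,0,0,0.87,0,0,0,0,0,0,0,0]'
python3 -m creep '[0,0,-0.15,0,0,0,-0.15,0,0,0,0,0]';python3 -m creep '[0,0,-0.12,0,0,0,0,0]'
```

```text
t: 16.13
ee_pos: [0.5431, 0.2031, 0.1703]
tcp_rot: [-0.444, 3.109, 0.0]
force: [0.1, 0.4, -2.2]
width: 0.222
[0.54245014 0.20299799 0.16946448] [-1.07444363 -1.00380222 -1.82284658]
t: 16.77
ee_pos: [0.542, 0.2029, 0.1689]
tcp_rot: [1.227, -2.89, -0.001]
force: [0.5, 0.8, -2.5]
width: 0.22
t: 17.02
ee_pos: [0.5418, 0.2028, 0.1594]
tcp_rot: [1.229, -2.889, -0.001]
force: [-0.4, -0.4, -1.5]
width: 0.226
t: 17.18
ee_pos: [0.5423, 0.2029, 0.1566]
tcp_rot: [1.231, -2.889, -0.0]
force: [0.5, 0.6, -1.5]
width: 0.221
```

View pics/w12.png

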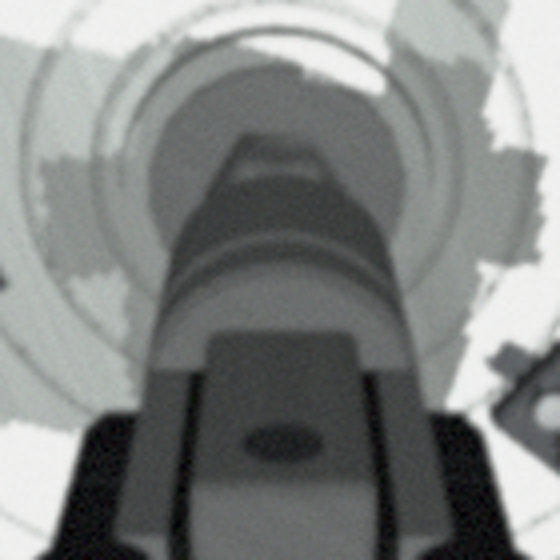

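```bash
python3 -m creep '[0,0,-0.12,0,0,0,0,0]';python3 -m creep '[0,0,-0.12,0,0,0,0,0]';python3 -m creep '[0,0,-0.12,0,0,0,0,0]';python3 -m creep '[0,0,-0.12,0,0,0,0,0]'
```

```text
t: 17.35
ee_pos: [0.5425, 0.2029, 0.1532]
tcp_rot: [1.231, -2.889, -0.0]
force: [-0.2, 0.4, -1.9]
width: 0.224
t: 17.52
ee_pos: [0.5424, 0.2029, 0.1496]
tcp_rot: [1.232, -2.889, -0.0]
force: [-0.3, 1.0, -1.6]
width: 0.22
t: 17.68
ee_pos: [0.5428, 0.2026, 0.1464]
tcp_rot: [1.232, -2.89, 0.001]
force: [0.2, -0.2, -1.2]
width: 0.22
t: 17.85
ee_pos: [0.543, 0.2017, 0.1429]
tcp_rot: [1.232, -2.889, 0.004]
force: [1.0, -4.3, -1.8]
width: 0.224
```

```bash
python3 -m creep '[0,0,-0.12,0,0,0,0,0]';python3 -m creep '[0,0,-0.12,0,0,0,0,0]';python3 -m creep '[0,0,-0.12,0,0,0,0,0]'
```

```text
t: 18.02
ee_pos: [0.5427, 0.2018, 0.139]
tcp_rot: [1.232, -2.889, 0.003]
force: [0.7, -4.7, -1.8]
width: 0.22
t: 18.18
ee_pos: [0.5427, 0.2018, 0.1355]
tcp_rot: [1.231, -2.889, 0.003]
force: [0.5, -5.4, -3.1]
width: 0.222
t: 18.35
ee_pos: [0.5431, 0.2018, 0.1329]
tcp_rot: [1.232, -2.89, 0.003]
force: [-0.9, -5.7, 2.3]
width: 0.218
```

```bash
python3 -m creep '[0,0,-0.12,0,0,0,0,0]';python3 -m creep '[0,0,-0.12,0,0,0,0,0]';python3 -m creep '[0,0,-0.12,0,0,0,0,0]'
```

```text
t: 18.52
ee_pos: [0.5449, 0.2028, 0.1322]
tcp_rot: [-1.23, 2.886, -0.003]
force: [-3.8, -2.6, 16.5]
width: 0.223
t: 18.68
ee_pos: [0.546, 0.2037, 0.1318]
tcp_rot: [-1.23, 2.883, -0.003]
force: [-9.1, -1.8, 33.6]
width: 0.22
t: 18.85
ee_pos: [0.5468, 0.2042, 0.1315]
tcp_rot: [-1.229, 2.881, -0.003]
force: [-17.4, -4.8, 54.2]
width: 0.223
```

```bash
python3 -m creep '[-0.08,-0.03,0.24,0,0,0,0,0,0,0,0,0]'
python3 - <<'E'
from h import *
c=snap("wrist","w13",(215,160,355,300),4);o=observe();print(o['ee_pos'],o['force'],o['ft_torque'])
E=c['extrinsics'];u=-E[:2,1];u/=np.hypot(*u)
N=np.array([.5437,.2030])
g=lambda r,z:((proj(c,[*(N+r*u),z])-[215,160])*4).round(1)
print("washer near",g(.025,.077))
for z in(.077,.080,.082,.085,.089):print(z,"rim near",g(.01875,z),"shoulder",g(.01875,z+.044))
im=cv2.imread("pics/w13.png").mean(2);cx=int(g(.02,.08)[0]);print([(y,int(im[y,cx-8:cx+8].mean())) for y in range(60,260,5)])
E
```

```text
t: 19.1
ee_pos: [0.5444, 0.2028, 0.1319]
tcp_rot: [-1.227, 2.881, -0.003]
force: [7.4, 0.7, 7.9]
width: 0.22
[0.54447109 0.20286856 0.13185865] [5.80374164 0.83399921 5.66536051] [ 0.08114588 -1.23714034 -0.00718371]
washer near [290.5 114.2]
0.077 rim near [290.5 152. ] shoulder [290.5 264.2]
0.08 rim near [290.5 158.2] shoulder [290.5 274. ]
0.082 rim near [290.5 162.4] shoulder [290.5 280.7]
0.085 rim near [290.5 168.9] shoulder [290.5 291. ]
0.089 rim near [290.5 177.9] shoulder [290.5 305.4]
[(60, 145), (65, 123), (70, 102), (75, 104), (80, 125), (85, 143), (90, 148), (95, 146), (100, 147), (105, 146), (110, 135), (115, 107), (120, 98), (125, 104), (130, 108), (135, 106), (140, 107), (145, 103), (150, 93), (155, 74), (160, 66), (165, 65), (170, 63), (175, 65), (180, 64), (185, 67), (190, 64), (195, 65), (200, 64), (205, 64), (210, 66), (215, 75), (220, 85), (225, 84), (230, 67), (235, 66), (240, 66), (245, 60), (250, 72), (255, 88)]
```

View pics/w13.png

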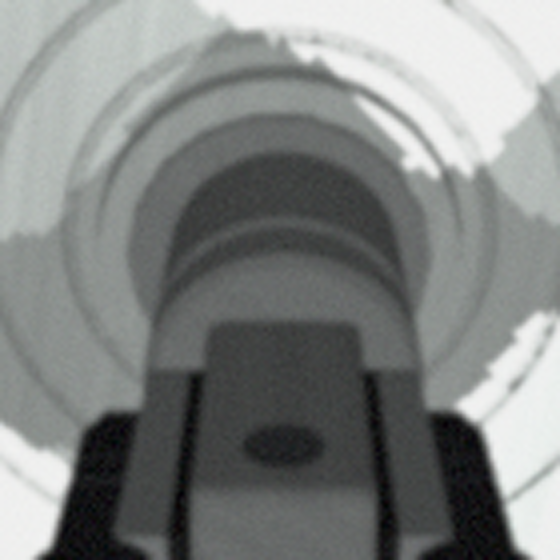

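```bash
python3 -m creep '[0.05,0,-0.06,0,0,0,0,0,0,0,0,0]'
python3 - <<'E'
from h import *
o=observe();print(o['ee_pos'],o['force'],o['ft_torque'],o['tcp_rot'])
from scipy.spatial.transform import Rotation as R
print("tilt deg",np.degrees(np.arccos(-R.from_rotvec(o['tcp_rot']).as_matrix()[2,2])))
snap("scene","sc14");snap("side","sd14",(235,180,325,270),6)
E
```

```text
t: 19.4
ee_pos: [0.545, 0.2031, 0.1317]
tcp_rot: [-1.229, 2.883, -0.002]
force: [-2.8, -0.3, 20.5]
width: 0.221
[0.54504916 0.20310621 0.13165618] [-2.78395625 -0.33673819 20.48897268] [-0.10661777  0.67849121 -0.07207248] [-1.22891321e+00  2.88266961e+00 -1.60240630e-03]
tilt deg 0.4565527953974917
```

View pics/sc14.png

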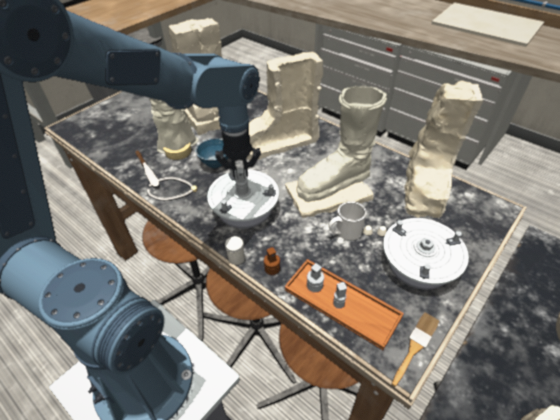

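View pics/sd14.png

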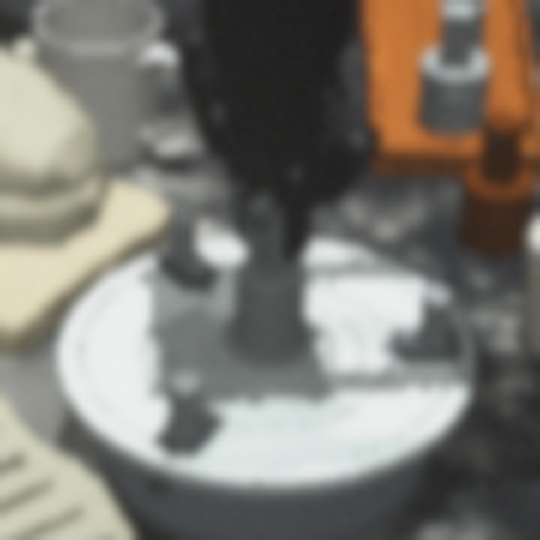

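```bash
python3 -c "
from station import *;hand_in();o=observe();print(o['t'],o['ee_pos'],o['force'])"
```

```text
the job is handed in; nothing more can be done
the job is handed in; nothing more can be done
```

The job is handed in, at about 19.4 s. The front whirler's head was turned first, and socket_m is now held upright and fully home on its nut.

- **Head turn:** I pushed it counter-clockwise by one mould stop with the shut fingers. The wrist images put the turn at about 411°.
- **Nut and socket:** Three base corners of the nut in the close-up gave 24 mm across flats, so I took socket_m. No other socket was touched.
- **Fit:** The first try stopped about 5 mm short. The camera estimates of the rim height disagreed then, from 0.077 to 0.086 m. I lifted, turned 30° and pressed again, and it stopped hard at TCP z ≈ 0.132 m, within 1 mm of what I predicted for fully home.
- **Peak force:** That last press briefly reached about 54 N at the wrist before I eased it off. This is under the 120 N wrist limit. It was above 40 N, but only the held socket was pressing on the whirler.
- **Last checks:**
  - The gap between socket rim and washer matched the fully-home value (38 px seen, 38 px expected).
  - The tool was tilted about 0.5°, with about 20 N of downward push and a 60 N grip.
  - In the final scene picture the other two sockets are in the tray. The jar, mug, calipers and brown look-alike appear where they were.

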